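# Sweep the waste plugs off the router bed

### The arm

A 7-joint arm with a two-finger parallel gripper is mounted at the origin on the work surface. World frame = base frame: x ahead of the robot, y to its left, z up, the work surface at z = 0. Lengths are in m, angles in rad, forces in N, time in s.
With the tool pointing down it reaches from about 0.35 to 0.9 m from the base axis. Payload 7.2 kg.
Tool frame: the origin (TCP) lies at the very end of the fingers, on their centre line; the grasp point (between the pads) lies 19 mm behind it (robot.grip_depth is the distance from the TCP to the grasp point, in m); z points along the fingers, y is the line along which they close (so a half turn about z gives the same grasp; the last joint's range is limited). The gripper opens to 88 mm and grips with 3 to 60 N. Pads are 20 mm wide; open, the fingers measure 115 mm over their backs; the gripper's body (75 mm by 178 mm) begins 61 mm behind the grasp point.
Start: joints at [-1.301, 0.411, -0.013, 1.596, 0.006, 1.134, -0.082], TCP at [0.207, 0.59, 0.223] pointing down, gripper open.
Joint ranges: [-2.95, 2.95], [-0.29, 1.99], [-1.47, 1.44], [0.14, 2.54], [-1.03, 4.17], [0.13, 1.85], [-2.86, 2.86]. Speed limits (rad/s): [2.39, 2.39, 3.01, 3.01, 3.14, 3.14, 3.14].

### API

Orientations are given as a unit quaternion [x, y, z, w].
In Python, from workcell import robot, get_image, get_calibration gives the robot as it stands. The module is installed in compiled form; this text tells all that it offers.
- The arm moves only by the tool play_rows, never from a script. Its argument "steps" is a list that holds one entry, the list of rows, each a list of 6 numbers: the shift along the tool's x, y, z in units of 30 mm (1.0 is 30 mm), then the turn, a rotation vector about the tool's x, y, z in rad. In form: [[[tx, ty, tz, wx, wy, wz], ...]]. A call has 1 to 5 rows; each row is the pose to reach, as a shift and turn from the pose commanded when the call began, along the tool's axes at that moment; what a row does not reach only later rows make up. A row lasts 1/12 s, in which the tool goes at most 41.7 mm and 7.16 degrees, less where a joint would pass 70% of its speed; a pose out of reach is approached as far as the arm can. A call with a gripper value outside its range is refused whole. "claw" is the finger opening in mm, from 0 to 87.8, set as the call begins (left out, the last holds). The fingers move at their own pace and stop on an object; "squeeze" is the grip in N (left out, the last holds). Time passes only in rows, so rows that repeat a pose let the fingers close. It gives the time, the measured TCP pose, the force, the opening and the grip force at its end, in the units of the state.
- robot.get_state(): the state, without advancing time (a new reading comes with each control period).
- get_image(name): name is "side" or "top" or "wrist"; returns the picture (480x640x3 uint8, blue, green, red); there is no depth.
- get_calibration(name): a dict with "camera_matrix" (3x3 intrinsics, pixels), "k1" (the pictures are not rectified: a ray, as slopes to the right and down, at radius r is drawn at 1 + k1 r^2 times it, then the intrinsics apply), "R" (3x3) and "t" (3): a world point X has camera coordinates R X + t; the wrist camera has in their place "mount" (4x4, takes a point from camera to tool coordinates, whose origin is the TCP and whose axes are the flange's). Camera axes: x right, y down, z forward; pixel columns grow to the right and rows downward; lengths in m; the calibration is good to about 2 mm. A picture is of the moment at which its call begins: read the wrist's pose just before it. get_calibration takes no time and is no camera call.
- robot.finish_job(): hands the job in; it is judged then, once.
The state is a dict: "time": time; "qpos": joint angles; "qd": joint speeds; "effort": joint torques, N m; "position": TCP position; "tcp_rot": TCP orientation; "force": force on the tool from outside, world axes, zero at the start; "wrist_torque": the same for the moment, N m; "grip_width": finger opening in m; "grasp_force": force on a finger pad.
Only numpy, scipy, OpenCV 4.12 (cv2) and the standard library are available. Lean on these libraries where they do the work, as an engineer would, in place of code of your own. Each camera call takes 0.05 s, during which the arm holds its last target. There are 200 camera calls.

### The job

The router has left three round plywood waste plugs on its bed: with the fingertips, sweep all three off the side of the bed into the empty metal scrap tray that stands against it. Push them gently along the bed, without pinching, pressing hard on or lifting them, and leave the square drilled part and the tool setter that stand among them, and everything else, where they are.

Things in the scene. Friction and masses are not known exactly. Their poses are not given: they have to be found in the camera images.
- bed: Router bed, fixed: wooden board on an aluminium frame, 270 mm (its x) by 240 mm (its y), flat rimless top 45 mm above the table. Origin at the centre of its underside. The tray stands along its +y or -y side, the rack along the other. Plugs, part and setter lie on it side by side along its x, centres at least 44 mm apart in x, within 60 mm of its middle in y: the way to the tray along its y is free.
- tray: Empty scrap tray, fixed: an open undivided sheet-metal box, outside 270 mm (its x) by 120 mm (its y), 34 mm high (its rim is 11 mm lower than the bed's top), walls and floor 4 mm. Parallel to the bed, 3 mm gap from the bed's side. Origin at the centre of its underside, on the table.
- rack: Cutter rack, fixed: a wooden block of the tray's outline, 270 x 120 mm, 50 mm high, with steel collets and cutters standing in it up to 72 mm above the table. Along the side of the bed opposite the tray, 3 mm from it. Origin at the centre of its underside.
- plug_a: Round waste plug of bare plywood, a plain solid disc 36 mm in diameter, 18 mm thick, about 14 g, lying flat and loose on the bed. Origin at the centre of its underside, z up. The three plugs are alike.
- plug_b: Round waste plug of bare plywood, a plain solid disc 36 mm in diameter, 18 mm thick, about 14 g, lying flat and loose on the bed. Origin at the centre of its underside, z up. The three plugs are alike.
- plug_c: Round waste plug of bare plywood, a plain solid disc 36 mm in diameter, 18 mm thick, about 14 g, lying flat and loose on the bed. Origin at the centre of its underside, z up. The three plugs are alike.
- part: Finished part to be left alone: a plywood square 32 x 32 mm, 18 mm thick, with a 14 mm hole through it, 20 g, loose on the bed. Origin at the centre of its underside.
- setter: Tool setter to be left alone: a stepped aluminium cylinder 32 mm in diameter and 32 mm high (upper 10 mm only 18 mm wide), 90 g, standing loose on the bed. Origin at the centre of its underside.
- brush: Bench brush lying loose on the table to the robot's left, well off the bed; to be left alone.
- jar: Glass jar with a steel lid, 60 mm wide, 90 mm high, on the table to the robot's left, well off the bed; to be left alone.
- wrench: Steel wrench lying loose on the table to the robot's right, well off the bed; to be left alone.
Things that resemble listed ones, but are neither listed nor needed, are in the scene too. What is shaped like the plug_c but green or pink is not meant.

How it is judged:
At the end, for the whole second after the job is handed in: All three plugs lie at rest inside the scrap tray (within its walls and below its rim); the square part and the tool setter stand upright within 12 mm, and the brush, jar and wrench lie within 20 mm, of where they were (x of plug_a in the frame of tray between -0.131 and 0.131 m and y of plug_a in the frame of tray between -0.056 and 0.056 m and z of each of plug_a, plug_b, plug_c in the frame of tray below 0.034 m and linear speed of each of plug_a, plug_b, plug_c below 0.02 m/s and x of plug_b in the frame of tray between -0.131 and 0.131 m and y of plug_b in the frame of tray between -0.056 and 0.056 m and x of plug_c in the frame of tray between -0.131 and 0.131 m and y of plug_c in the frame of tray between -0.056 and 0.056 m and distance of each of part, setter from where it was at the start of the episode below 0.012 m and distance of each of brush, jar, wrench from where it was at the start of the episode below 0.02 m and angle between each of part, setter's own z axis and vertical below 0.2 rad); the robot touches nothing.
It fails at once if the square drilled part is moved more than 12 mm (distance of part from where it was at the start of the episode above 0.012 m).
It fails at once if the tool setter is moved more than 12 mm (distance of setter from where it was at the start of the episode above 0.012 m).
It fails at once if the brush, the jar or the wrench is moved more than 20 mm (distance of any of brush, jar, wrench from where it was at the start of the episode above 0.02 m).
It fails at once if a plug is lifted: its underside rises more than 15 mm above the bed (height (world z) of any of plug_a, plug_b, plug_c above 0.06 m).
It fails at once if a plug is pinched or pressed hard: more than 15 N between the fingers and it (contact force between the fingers and plug_a above 15 N or contact force between the fingers and plug_b above 15 N or contact force between the fingers and plug_c above 15 N).
It also fails if it takes over 58 s, if anything falls off the work surface, if the arm or the gripper's body presses on something with over 40 N, if the wrist force passes 120 N, or if a joint passes its speed limit or range.

## Working session

There is one attempt and no reset: what is moved stays moved. The work goes in short steps, Python scripts to look and compute and a tool call to move; the robot and the scene stay as the last step left them, time stands still between calls to the robot, and variables do not carry over. Pictures are saved under pics/ and viewed, at most 12 in all, crops included, and the job is handed in when it is done.

Besides the shell and the picture viewer there is one more tool, called after "Emit:" by a JSON object that holds its "name" and its "arguments". play_rows: Moves the arm, as the interface text tells. Its arguments: {"type":"object","properties":{"steps":{"type":"array"},"claw":{"type":"number"},"squeeze":{"type":"number"}},"required":["steps"]}

```bash
mkdir -p pics; cat > h.py <<'E'
import numpy as np, cv2
from workcell import robot, get_image, get_calibration
def ray(cal,u,v,z,pose=None):
    K=np.array(cal["camera_matrix"]);d=np.array([(u-K[0,2])/K[0,0],(v-K[1,2])/K[1,1]])
    s=d.copy()
    for _ in range(20): s=d/(1+cal["k1"]*(s@s))
    R=np.array(cal["R"]);t=np.array(cal["t"])
    o=-R.T@t; r=R.T@np.array([s[0],s[1],1]); return o+r*(z-o[2])/r[2]
E
python3 - <<'E'
from h import *
for n in("top","side"): cv2.imwrite(f"pics/{n}0.png",get_image(n))
s=robot.get_state();print(s["position"],s["tcp_rot"],s["time"])
E
```

```text
[0.20704453 0.58924155 0.22191691] [ 1.68115302e-01  9.85767093e-01 -6.92825264e-04 -6.52045094e-05] 0.1
```

View pics/top0.png

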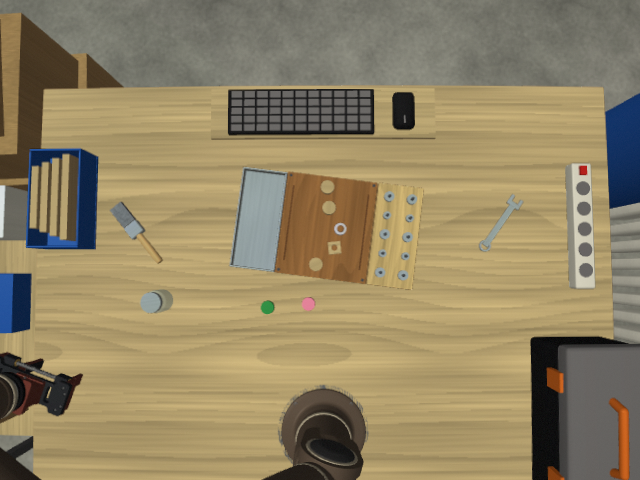

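View pics/side0.png

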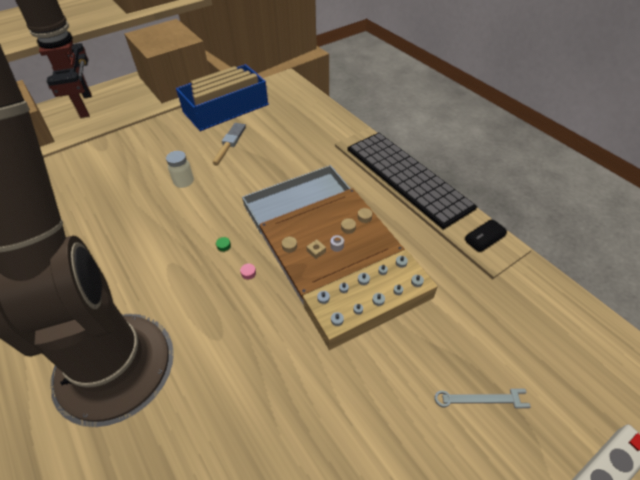

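Top view: the tray is on the left at (260,220), at the robot's +y, and the rack is on the right at (397,235). Candidate discs are:
- tan discs on the bed at (327,187), (329,208) and (316,264), which are the plugs
- green disc at (267,307) and pink disc at (308,304), which are decoys
- part at (334,247) and setter at (340,229), to be left alone

Next I'll check these in one close crop and measure them.

```bash
python3 - <<'E'
from h import *
im=cv2.imread("pics/top0.png");c=get_calibration("top")
cv2.imwrite("pics/crop.png",cv2.resize(im[160:300,225:430],None,fx=3.9,fy=3.9,interpolation=cv2.INTER_CUBIC))
hsv=cv2.cvtColor(im,cv2.COLOR_BGR2HSV)
for n,u,v in[("p1",327,187),("p2",329,208),("p3",316,264),("part",334,247),("set",340,229)]:
    w=im[v-10:v+11,u-10:u+11].astype(int); g=w[:,:,1]; m=(g>(115)).astype(np.uint8)
    k,l,st,ce=cv2.connectedComponentsWithStats(m); i=1+np.argmax(st[1:,4]); uv=ce[i]+[u-10,v-10]
    print(n,uv,st[i],ray(c,*uv,.075 if n=="set" else .063).round(4))
for n,u,v,z in[("bedTL",287.5,172.5,.045),("bedBL",276,271,.045),("bedTR",378.5,183,.045),("bedBR",367,283.5,.045),("trTL",245,169,.034),("trBL",231.5,266,.034)]: print(n,ray(c,u,v,z).round(4))
print(ray(c,320,240,0.05)-ray(c,320,241,0.05))
E
```

```text
p1 [326.91034483 186.14482759] [  3   3  14  13 145] [ 0.6505 -0.0125  0.063 ]
p2 [328.53691275 207.08053691] [  3   3  14  13 149] [ 0.5954 -0.0166  0.063 ]
p3 [315.36305732 263.8089172 ] [  3   3  14  14 157] [0.4479 0.0178 0.063 ]
part [334.07189542 247.32679739] [  3   4  15  14 153] [ 0.4905 -0.0307  0.063 ]
set [339.81 228.28] [  4   3  13  13 100] [ 0.5389 -0.0453  0.075 ]
bedTL [0.6908 0.092  0.045 ]
bedBL [0.4293 0.1216 0.045 ]
bedTR [ 0.6621 -0.1497  0.045 ]
bedBR [ 0.3962 -0.1172  0.045 ]
trTL [0.7033 0.2075 0.034 ]
trBL [0.4426 0.2413 0.034 ]
[ 2.62782805e-03 -3.98448525e-06  0.00000000e+00]
```

View pics/crop.png

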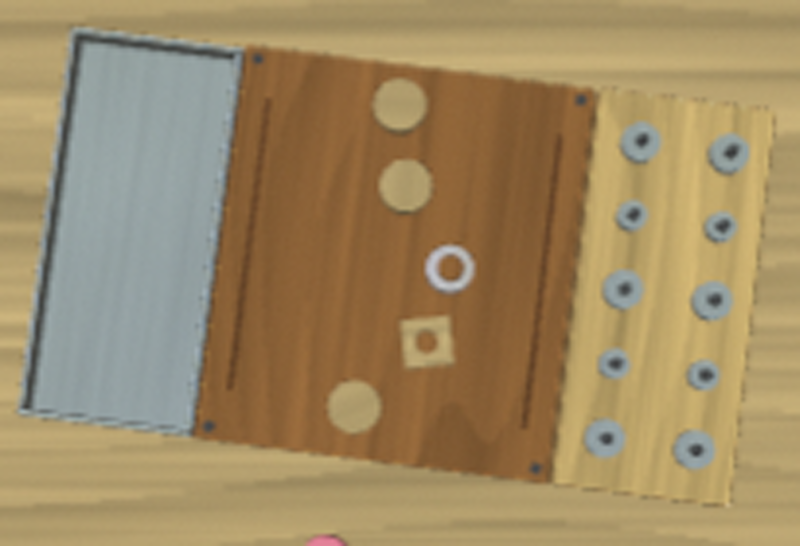

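The crop confirms the three plain tan discs as plugs: (400,104), (405,186) and (354,406) in crop pixels. The holed square is the part and the ring is the setter. Bed axes are d (to the tray) ≈ (0.12, 0.993) and e ≈ (0.993, −0.12). I'll push with the gripper's y along e and the fingers nearly closed, so that each plug nests between the two tips.

Emit:
{"name": "play_rows", "arguments": {"steps": [[[-20.9,-15.4,2.0,0,0,1.352],[-20.9,-15.4,2.0,0,0,1.352],[-20.9,-15.4,2.0,0,0,1.352],[-20.9,-15.4,2.0,0,0,1.352],[-20.9,-15.4,2.0,0,0,1.352]]], "claw": 12}}

```text
time: 0.52
position: [0.3247, 0.4161, 0.2063]
tcp_rot: [0.466, 0.885, -0.0, -0.0]
force: [-0.2, 0.3, -0.7]
grip_width: 0.0579
grasp_force: 0.0
```

```bash
cat > go.py <<'E'
import sys
from h import *
from scipy.spatial.transform import Rotation as Ro
# args: s q z  -> shift (units) and turn in tool axes
s,q,z=map(float,sys.argv[1:4]); e=np.array([.9928,-.12,0]);d=np.array([.12,.9928,0])
st=robot.get_state();R=Ro.from_quat(st["tcp_rot"]);p=np.array(st["position"])
T=Ro.from_matrix(np.c_[d,e,[0,0,-1]])
print("sq",(p@e).round(4),(p@d).round(4),"z",p[2].round(4),"F",np.round(st["force"],1),"w",st["grip_width"],"t",st["time"])
print((R.inv().apply(s*e+q*d+[0,0,z]-p)/.03).round(2),(R.inv()*T).as_rotvec().round(3))
E
python3 go.py .6475 .024 .14
```

```text
sq 0.2724 0.452 z 0.2063 F [-0.2  0.3 -0.7] w 0.057904987052133705 t 0.5167
[-18.97  -0.05   2.21] [-0.     0.     0.722]
```

Emit:
{"name": "play_rows", "arguments": {"steps": [[[-18.4,0.0,2.0,0,0,0.66],[-18.4,0.0,2.0,0,0,0.66],[-18.4,0.0,2.0,0,0,0.66],[-18.4,0.0,2.0,0,0,0.66],[-18.4,0.0,2.0,0,0,0.66]]]}}

```text
time: 0.93
position: [0.443, 0.2462, 0.184]
tcp_rot: [0.715, 0.699, 0.0, -0.0]
force: [1.2, 1.1, -0.8]
grip_width: 0.0247
grasp_force: 0.0
```

```bash
python3 go.py .6475 .024 .14
```

```text
sq 0.4103 0.2976 z 0.184 F [ 1.2  1.1 -0.8] w 0.024653475833992126 t 0.9333
[-9.84  6.99  1.46] [-0.    -0.     0.097]
```

Emit:
{"name": "play_rows", "arguments": {"steps": [[[-9.3,6.5,1.4,0,0,0.06],[-9.3,6.5,1.4,0,0,0.06],[-9.3,6.5,1.4,0,0,0.06],[-9.3,6.5,1.4,0,0,0.06],[-9.3,6.5,1.4,0,0,0.06]]]}}

```text
time: 1.35
position: [0.5585, 0.0748, 0.1582]
tcp_rot: [0.734, 0.68, -0.0, -0.0]
force: [0.8, 0.1, -0.5]
grip_width: 0.0123
grasp_force: 0.0
```

```bash
python3 go.py .6475 .024 .14
```

```text
sq 0.5455 0.1413 z 0.1582 F [ 0.8  0.1 -0.5] w 0.012294588581314967 t 1.35
[-4.06  3.23  0.61] [-0.    -0.     0.044]
```

Emit:
{"name": "play_rows", "arguments": {"steps": [[[-3.5,2.9,0.5,0,0,0.04],[-3.5,2.9,0.5,0,0,0.04],[-3.5,2.9,0.5,0,0,0.04],[-3.5,2.9,0.5,0,0,0.04],[-3.5,2.9,0.5,0,0,0.04]]]}}

```text
time: 1.77
position: [0.6372, -0.0398, 0.1426]
tcp_rot: [0.749, 0.662, -0.001, 0.001]
force: [-0.7, 0.9, -0.1]
grip_width: 0.0118
grasp_force: 0.0
```

```bash
python3 go.py .6475 .024 .14
python3 - <<'E'
from h import *
cv2.imwrite("pics/w1.png",get_image("wrist"))
E
```

```text
sq 0.6374 0.037 z 0.1426 F [-0.7  0.9 -0.1] w 0.01184293229587585 t 1.7667
[-0.43  0.34  0.09] [-0.     0.003 -0.003]
```

View pics/w1.png

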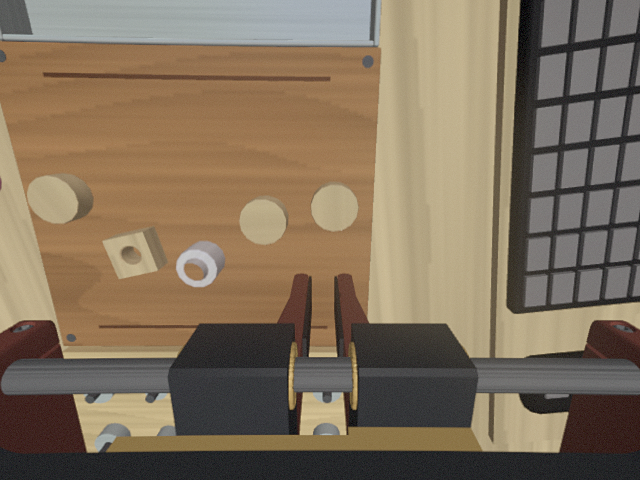

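The wrist view shows p1 at (334,207), p2 (263,220), p3 (60,198), part (135,252), setter (200,265) and the fingertips at (322,280), behind p1. I'll refine the positions from this view.

```bash
python3 - <<'E'
from h import *
from scipy.spatial.transform import Rotation as Ro
c=dict(get_calibration("wrist"));M=np.array(c["mount"]);st=robot.get_state()
W=np.eye(4);W[:3,:3]=Ro.from_quat(st["tcp_rot"]).as_matrix();W[:3,3]=st["position"]
C=np.linalg.inv(W@M);c["R"]=C[:3,:3];c["t"]=C[:3,3]
e=np.array([.9928,-.12,0]);d=np.array([.12,.9928,0])
for n,u,v,z in[("p1",334,206,.063),("p2",263,219,.063),("p3",55,199,.063),("part",131,254,.063),("set",197,270,.077),("edgeL",10,43,.045),("edgeR",378,46,.045),("bcR",366,350,.045)]:
    X=ray(c,u,v,z);print(n,"s",(X@e).round(4),"q",(X@d).round(4))
E
python3 go.py .6475 .024 .14
```

```text
p1 s 0.6445 q 0.0717
p2 s 0.5919 q 0.0618
p3 s 0.4433 q 0.0764
part s 0.4902 q 0.0343
set s 0.5444 q 0.0269
edgeL s 0.4248 q 0.1792
edgeR s 0.6741 q 0.1794
bcR s 0.6753 q -0.0637
sq 0.6362 0.0399 z 0.1427 F [-0.6  1.6 -0.7] w 0.01246943884585581 t 1.8167
[-0.53  0.38  0.09] [-0.001  0.001  0.   ]
```

Emit:
{"name": "play_rows", "arguments": {"steps": [[[-0.5,0.3,0.1,0,0,0],[-0.5,0.3,1.0,0,0,0],[-0.5,0.3,2.0,0,0,0],[-0.5,0.3,2.7,0,0,0],[-0.5,0.3,2.7,0,0,0]]], "claw": 12}}

```text
time: 2.23
position: [0.6401, -0.0475, 0.0583]
tcp_rot: [0.746, 0.666, -0.002, -0.003]
force: [-0.9, 0.6, -1.1]
grip_width: 0.0118
grasp_force: 0.0
```

```bash
python3 go.py .645 .19 .052
```

```text
sq 0.6412 0.0296 z 0.0583 F [-0.9  0.6 -1.1] w 0.011791093213471535 t 2.2333
[5.34 0.16 0.21] [-0.008 -0.001  0.006]
```

Emit:
{"name": "play_rows", "arguments": {"steps": [[[0.3,0.1,0.1,0,0,0],[0.6,0.1,0.1,0,0,0],[0.9,0.1,0.1,0,0,0],[1.2,0.1,0.1,0,0,0],[1.5,0.1,0.1,0,0,0]]]}}

```text
time: 2.65
position: [0.6528, -0.0045, 0.0609]
tcp_rot: [0.747, 0.665, 0.001, 0.0]
force: [0.6, -0.5, 0.8]
grip_width: 0.0118
grasp_force: 0.2
```

```bash
python3 go.py .645 .19 .052; python3 - <<'E'
from h import *
cv2.imwrite("pics/w2.png",get_image("wrist"))
E
```

```text
sq 0.6487 0.0739 z 0.0609 F [ 0.6 -0.5  0.8] w 0.011790588854708182 t 2.65
[ 3.87 -0.1   0.3 ] [ 0.002 -0.001  0.004]
```

View pics/w2.png

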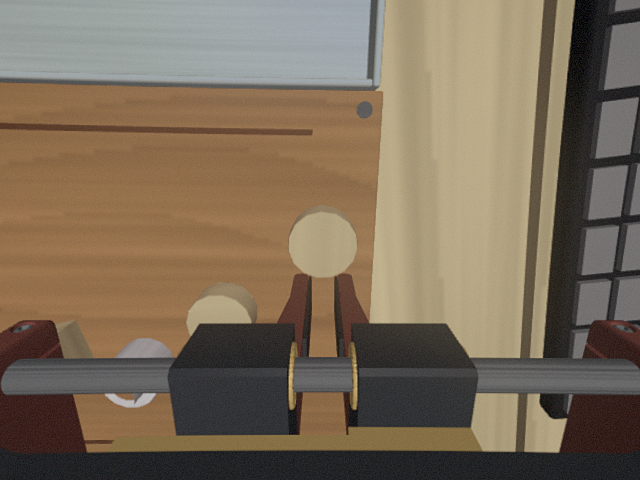

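The plug sits at (322,242), nested against both tips at (322,278). I'll lower 6 mm and continue.

Emit:
{"name": "play_rows", "arguments": {"steps": [[[0.3,0,0.2,0,0,0],[0.6,0,0.2,0,0,0],[0.9,0,0.2,0,0,0],[1.2,0,0.2,0,0,0],[1.5,0,0.2,0,0,0]]]}}

```text
time: 3.12
position: [0.6574, 0.0392, 0.0535]
tcp_rot: [0.747, 0.665, -0.0, -0.0]
force: [0.6, -0.2, 0.6]
grip_width: 0.0122
grasp_force: 0.0
```

Emit:
{"name": "play_rows", "arguments": {"steps": [[[0.3,0,0,0,0,0],[0.6,0,0,0,0,0],[0.9,0,0,0,0,0],[1.2,0,0,0,0,0],[1.5,0,0,0,0,0]]]}}

```text
time: 3.53
position: [0.6626, 0.0839, 0.0536]
tcp_rot: [0.747, 0.665, 0.0, -0.0]
force: [-0.3, -0.2, 0.2]
grip_width: 0.012
grasp_force: 0.0
```

```bash
python3 go.py .645 .195 .052; python3 - <<'E'
from h import *
cv2.imwrite("pics/w3.png",get_image("wrist"))
E
```

```text
sq 0.6478 0.1628 z 0.0536 F [-0.3 -0.2  0.2] w 0.012023879066432574 t 3.5333
[ 1.07 -0.09  0.05] [ 0.    -0.     0.003]
```

View pics/w3.png

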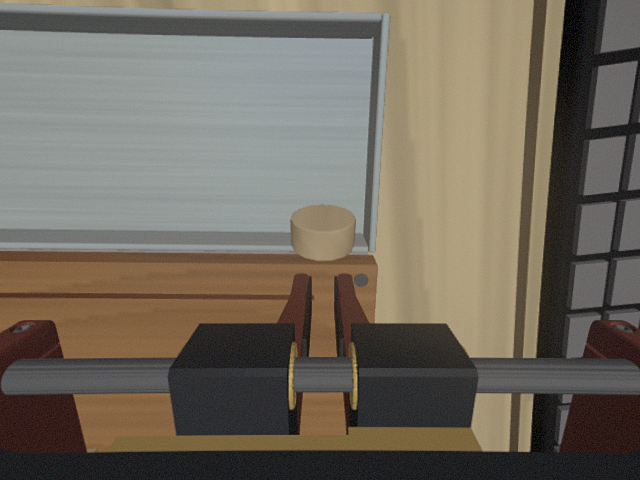

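The plug at (322,232) is tipping over the edge, clear of the tray's end wall at (372,230). I'll push on, then lift and go to p2.

Emit:
{"name": "play_rows", "arguments": {"steps": [[[0.4,0,0,0,0,0],[0.8,0,0,0,0,0],[1.0,0,0,0,0,0],[1.0,0,-0.5,0,0,0],[1.0,0,-1.6,0,0,0]]]}}

```text
time: 4.0
position: [0.6631, 0.114, 0.0977]
tcp_rot: [0.747, 0.665, -0.003, -0.002]
force: [-0.3, 0.8, -0.3]
grip_width: 0.0121
grasp_force: 0.0
```

```bash
python3 go.py .5925 .014 .10;python3 - <<'E'
from h import *
cv2.imwrite("pics/w4.png",get_image("wrist"))
E
```

```text
sq 0.6446 0.1927 z 0.0977 F [-0.3  0.8 -0.3] w 0.012145230669108038 t 4.0
[-5.95 -1.77 -0.05] [-0.007  0.003  0.005]
```

View pics/w4.png

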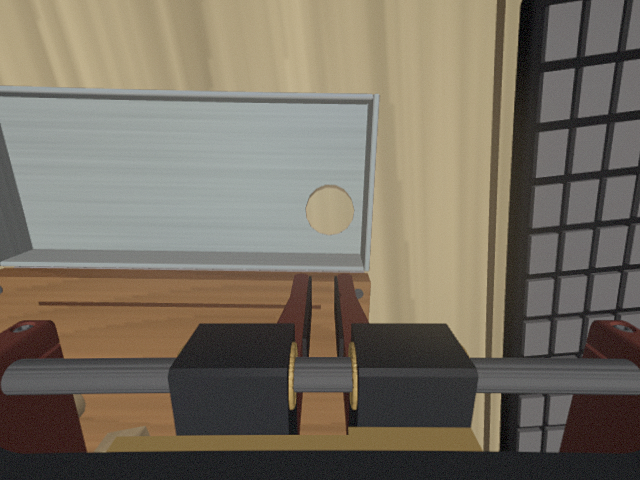

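Plug 1 lies flat in the tray at (330,210). Now for p2.

Emit:
{"name": "play_rows", "arguments": {"steps": [[[-1.3,-1.7,0,0,0,0],[-2.6,-1.7,0,0,0,0],[-3.9,-1.7,0,0,0,0],[-5.0,-1.7,0,0,0,0],[-5.9,-1.7,0,0,0,0]]]}}

```text
time: 4.47
position: [0.5939, -0.0608, 0.1024]
tcp_rot: [0.748, 0.664, -0.0, 0.001]
force: [-0.0, -0.3, -0.1]
grip_width: 0.0123
grasp_force: 0.0
```

Emit:
{"name": "play_rows", "arguments": {"steps": [[[0,0,0,0,0,0],[0,0,0,0,0,0],[0,0,0,0,0,0]]]}}

```text
time: 4.72
position: [0.5952, -0.0562, 0.1017]
tcp_rot: [0.747, 0.665, 0.0, -0.0]
force: [0.4, 0.5, -0.2]
grip_width: 0.0121
grasp_force: 0.0
```

```bash
python3 go.py .5945 .015 .053
```

```text
sq 0.5976 0.0156 z 0.1017 F [ 0.4  0.5 -0.2] w 0.012086335399585249 t 4.7167
[-0.02 -0.1   1.62] [ 0.    -0.001  0.004]
```

Emit:
{"name": "play_rows", "arguments": {"steps": [[[0,-0.1,0.6,0,0,0],[0,-0.1,1.2,0,0,0],[0,-0.1,1.6,0,0,0],[0,-0.1,1.6,0,0,0],[0.3,-0.1,1.6,0,0,0]]]}}

```text
time: 5.13
position: [0.5924, -0.0485, 0.0532]
tcp_rot: [0.748, 0.664, -0.001, -0.0]
force: [0.7, -1.1, 0.1]
grip_width: 0.012
grasp_force: 0.0
```

Emit:
{"name": "play_rows", "arguments": {"steps": [[[0.3,0,0,0,0,0],[0.6,0,0,0,0,0],[0.9,0,0,0,0,0],[1.2,0,0,0,0,0],[1.5,0,0,0,0,0]]]}}

```text
time: 5.55
position: [0.5985, -0.0017, 0.0541]
tcp_rot: [0.747, 0.665, 0.0, 0.0]
force: [1.1, -1.2, -0.2]
grip_width: 0.0121
grasp_force: 0.1
```

```bash
python3 go.py .5945 .195 .053;python3 - <<'E'
from h import *
cv2.imwrite("pics/w5.png",get_image("wrist"))
E
```

```text
sq 0.5943 0.0702 z 0.0541 F [ 1.1 -1.2 -0.2] w 0.012102001975843343 t 5.55
[4.16 0.02 0.04] [ 0.001 -0.     0.004]
```

View pics/w5.png

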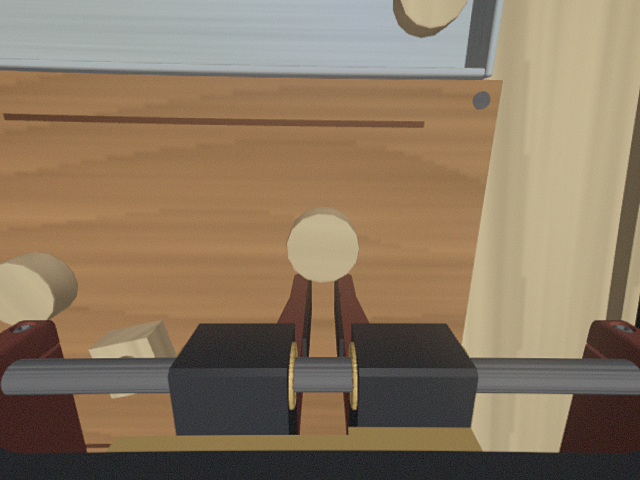

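Plug 2 is nested centrally at (322,245), and plug 1 is in the tray at (430,10). I'll push on.

Emit:
{"name": "play_rows", "arguments": {"steps": [[[0.3,0,0,0,0,0],[0.6,0,0,0,0,0],[0.9,0,0,0,0,0],[1.2,0,0,0,0,0],[1.5,0,0,0,0,0]]]}}

```text
time: 6.02
position: [0.6034, 0.0425, 0.0536]
tcp_rot: [0.747, 0.665, 0.0, -0.0]
force: [1.6, 0.5, -0.1]
grip_width: 0.0121
grasp_force: 0.1
```

Emit:
{"name": "play_rows", "arguments": {"steps": [[[0.3,0,0,0,0,0],[0.6,0,0,0,0,0],[0.9,0,0,0,0,0],[1.2,0,0,0,0,0],[1.5,0,0,0,0,0]]]}}

```text
time: 6.43
position: [0.6086, 0.0872, 0.0536]
tcp_rot: [0.747, 0.665, -0.0, -0.0]
force: [-0.4, -0.5, -0.2]
grip_width: 0.0122
grasp_force: 0.0
```

Emit:
{"name": "play_rows", "arguments": {"steps": [[[0.4,0,0,0,0,0],[0.8,0,0,0,0,0],[1.1,0,0,0,0,0],[1.1,0,-0.5,0,0,0],[1.1,0,-1.6,0,0,0]]]}}

```text
time: 6.85
position: [0.6096, 0.1205, 0.0982]
tcp_rot: [0.747, 0.665, -0.003, -0.002]
force: [-1.2, -0.1, -0.4]
grip_width: 0.0125
grasp_force: 0.0
```

```bash
python3 go.py .441 .030 .10;python3 - <<'E'
from h import *
cv2.imwrite("pics/w6.png",get_image("wrist"))
E
```

```text
sq 0.5907 0.1928 z 0.0982 F [-1.2 -0.1 -0.4] w 0.012465256765365343 t 6.85
[-5.4  -5.02 -0.01] [-0.007  0.003  0.005]
```

View pics/w6.png

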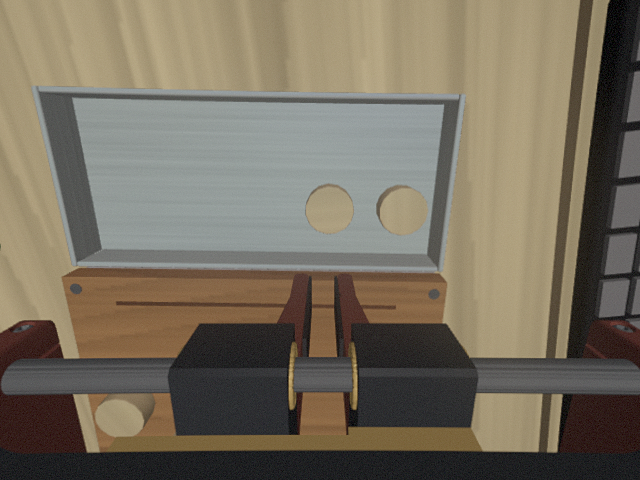

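Plugs 1 and 2 lie flat in the tray at (403,210) and (330,209). Now p3.

Emit:
{"name": "play_rows", "arguments": {"steps": [[[-1.1,-1.0,0,0,0,0],[-2.2,-2.1,0,0,0,0],[-3.3,-3.2,0,0,0,0],[-4.4,-4.2,0,0,0,0],[-5.4,-5.0,0,0,0,0]]]}}

```text
time: 7.32
position: [0.4522, -0.016, 0.1017]
tcp_rot: [0.747, 0.665, 0.0, -0.0]
force: [-0.1, -1.7, -0.4]
grip_width: 0.0118
grasp_force: 0.0
```

Emit:
{"name": "play_rows", "arguments": {"steps": [[[0,0,0,0,0,0],[0,0,0,0,0,0],[0,0,0,0,0,0],[0,0,0,0,0,0]]]}}

```text
time: 7.65
position: [0.4551, -0.0147, 0.1019]
tcp_rot: [0.747, 0.665, 0.001, 0.0]
force: [0.6, -0.0, -0.3]
grip_width: 0.012
grasp_force: 0.0
```

```bash
python3 go.py .441 .030 .053
```

```text
sq 0.4535 0.04 z 0.1019 F [ 0.6 -0.  -0.3] w 0.011958456644258916 t 7.65
[-0.33 -0.42  1.63] [ 0.001 -0.     0.005]
```

Emit:
{"name": "play_rows", "arguments": {"steps": [[[-0.3,-0.4,0,0,0,0],[-0.3,-0.4,0,0,0,0],[-0.3,-0.4,0,0,0,0]]]}}

```text
time: 7.9
position: [0.4413, -0.0226, 0.1015]
tcp_rot: [0.747, 0.665, 0.0, 0.0]
force: [1.0, 0.6, 0.6]
grip_width: 0.0119
grasp_force: 0.0
```

```bash
python3 go.py .441 .030 .053
```

```text
sq 0.4408 0.0305 z 0.1015 F [1.  0.6 0.6] w 0.011866755760540838 t 7.9
[-0.02  0.01  1.62] [0.    0.    0.004]
```

Emit:
{"name": "play_rows", "arguments": {"steps": [[[0,0,0.6,0,0,0],[0,0,1.2,0,0,0],[0,0,1.6,0,0,0],[0,0,1.6,0,0,0],[0.3,0,1.6,0,0,0]]]}}

```text
time: 8.32
position: [0.4419, -0.0151, 0.0533]
tcp_rot: [0.748, 0.664, -0.001, 0.0]
force: [-0.6, -0.7, -0.2]
grip_width: 0.012
grasp_force: 0.0
```

Emit:
{"name": "play_rows", "arguments": {"steps": [[[0.3,0,0,0,0,0],[0.6,0,0,0,0,0],[0.9,0,0,0,0,0],[1.2,0,0,0,0,0],[1.5,0,0,0,0,0]]]}}

```text
time: 8.73
position: [0.4474, 0.0319, 0.054]
tcp_rot: [0.747, 0.665, 0.0, 0.0]
force: [-0.3, 0.8, 0.6]
grip_width: 0.0122
grasp_force: 0.1
```

```bash
python3 go.py .441 .195 .053;python3 - <<'E'
from h import *
cv2.imwrite("pics/w7.png",get_image("wrist"))
E
```

```text
sq 0.4403 0.0853 z 0.054 F [-0.3  0.8  0.6] w 0.012209204710803511 t 8.7333
[3.66 0.04 0.04] [ 0.001 -0.001  0.004]
```

View pics/w7.png

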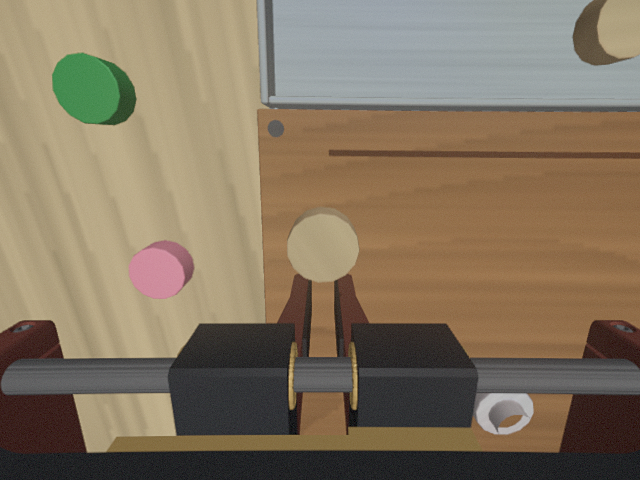

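Plug 3 is nested at (322,245). The tray's end wall at (268,50) is fairly close, so I'll drift about 6 mm away from it while pushing.

Emit:
{"name": "play_rows", "arguments": {"steps": [[[0.3,0.03,0,0,0,0],[0.6,0.06,0,0,0,0],[0.9,0.1,0,0,0,0],[1.2,0.13,0,0,0,0],[1.5,0.16,0,0,0,0]]]}}

```text
time: 9.2
position: [0.4572, 0.0755, 0.0536]
tcp_rot: [0.747, 0.665, 0.0, -0.0]
force: [0.8, -0.1, 0.5]
grip_width: 0.0118
grasp_force: 0.1
```

Emit:
{"name": "play_rows", "arguments": {"steps": [[[0.3,0.02,0,0,0,0],[0.6,0.04,0,0,0,0],[0.9,0.04,0,0,0,0],[1.2,0.04,0,0,0,0],[1.5,0.04,0,0,0,0]]]}}

```text
time: 9.62
position: [0.4635, 0.12, 0.0536]
tcp_rot: [0.747, 0.665, -0.0, -0.0]
force: [-0.1, -0.1, -0.8]
grip_width: 0.0117
grasp_force: 0.0
```

Emit:
{"name": "play_rows", "arguments": {"steps": [[[0.4,0,0,0,0,0],[0.6,0,0,0,0,0],[0.6,0,-0.5,0,0,0],[0.6,0,-1.6,0,0,0],[0.6,0,-2.7,0,0,0]]]}}

```text
time: 10.03
position: [0.4646, 0.1368, 0.1347]
tcp_rot: [0.747, 0.665, -0.002, -0.0]
force: [1.1, 0.6, 0.6]
grip_width: 0.0119
grasp_force: 0.0
```

Emit:
{"name": "play_rows", "arguments": {"steps": [[[-0.5,0,-1,0,0,0],[-1,0,-2,0,0,0],[-1.5,0,-3,0,0,0],[-1.5,0,-3,0,0,0],[-1.5,0,-3,0,0,0]]]}}

```text
time: 10.45
position: [0.4612, 0.0923, 0.2262]
tcp_rot: [0.748, 0.664, 0.002, 0.0]
force: [-1.4, 0.3, -0.8]
grip_width: 0.0124
grasp_force: 0.0
```

```bash
python3 go.py .441 .195 .2;python3 - <<'E'
from h import *
a=get_image("wrist");b=get_image("top")[150:310,220:440]
b=cv2.resize(b,(400,291),interpolation=cv2.INTER_CUBIC)
c=np.zeros((480,800,3),np.uint8);c[:300,:400]=cv2.resize(a,(400,300));c[:291,400:]=b
cv2.imwrite("pics/w8.png",c[:300])
E
```

```text
sq 0.4468 0.147 z 0.2262 F [-1.4  0.3 -0.8] w 0.012434893033587628 t 10.45
[ 1.6  -0.19  0.88] [ 0.003 -0.003  0.002]
```

View pics/w8.png

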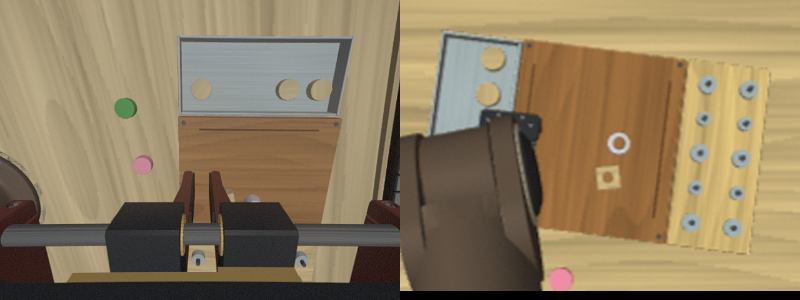

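All three plugs lie in the tray at (202,89), (288,89) and (320,89). The part and setter are still in place in the top view, and the gripper is clear.

```bash
python3 -c "
from workcell import robot
print(robot.finish_job())"
```

```text
the job is handed in; nothing more can be done
None
```

I swept all three plugs into the scrap tray and handed the job in at about 10.5 s; the last picture shows them lying in the tray and the part and setter where they were, but no verdict came back.

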